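# Draw the syringe pump's pusher back to its stop

### The job

The syringe pump on the bench is to take a full syringe next, so put its pusher back: with the fingertips press down the blue release plate in the middle of the pusher block and, keeping it down, push the block along the guide rods, away from the syringe cradle, until it rests against the red stop collar; then lift off so that the release springs up and the pusher is held there. Do not shove the collar out of its setting or force the block while its release is up, pick nothing up, and leave everything else on the bench as it is.

Things in the scene. Friction and masses are not known exactly. Their poses are not given: they have to be found in the camera images.
- pump: Fixed syringe pump: white case 150 x 340 x 75 mm, blue trim, two steel guide rods and a lead screw along its top. Origin: centre of its underside on the bench. y runs along the rods to the grey V-shaped syringe cradle (y over 109 mm; black clamp arm, top at 174 mm); x points away from the control panel; z up. Grey end bracket at the -y end (y under -140 mm, 145 mm high).
- release_top (a point): Centre of the top face of the blue release plate, in the middle of the pusher block's top; moves with it. Plate 42 mm across the rods (x), 44 mm along them (y); face 155 mm above the bench when up, 15 mm above the block. A 3 mm high rib runs across each end (36 mm of flat between them along y). Axes as the pump's.
- release (a joint): How far the release plate is pressed down, m: 0 up (the half-nut in the block grips the screw and holds the block by friction, against 25 N and more), 0.006 fully down. Sprung: about 6 N at 2.5 mm, where the block comes free, 8.5 N fully down; a press of 4 to 5 mm is good. Let go, it springs up and the block is held again.
- pusher (a joint): Position of the pusher block along the rods, m: 0 foremost (by the cradle), growing as the block is pushed back along the pump's -y. With the release down the block slides with about 2 N and stays where it is left; it does not coast.
- pusher_back (a point): Centre of the rear (-y) face of the pusher block, the face that meets the stop collar. The aluminium block is 86 mm (x) by 50 mm (y), its top 140 mm above the bench. Axes as the pump's.
- stop_face (a point): Centre of the front (+y) face of the red stop collar (27 mm diameter, 12 mm thick, black thumbscrew), clamped on the guide rod nearer the control panel, 30 mm to -x of the block's middle, 112 mm above the bench. The block is home when its rear face touches it: pusher_back and stop_face level along the pump's y. It slips if rammed with over 30 N. Axes as the pump's.
- syringe_mid (a point): Centre of a filled 20 ml syringe, 130 mm long and 21 mm in diameter, lying loose in a steel tray (105 x 175 mm, 20 mm high) on the far side of the pump. Leave it.
- marker_mid (a point): Middle of a white marker pen with a blue cap, 105 mm long and 14 mm thick, lying on the bench in front of the pump's control panel. Leave it.
- dishes_mid (a point): Centre of a stack of culture dishes, 88 mm in diameter and 47 mm high, standing behind the pump. Leave it.
- medium_mid (a point): Centre, half-way up, of an amber medium bottle with a blue cap, 72 mm in diameter and 150 mm high, standing to the right. Leave it.
- rack_mid (a point): Centre of an orange tube rack (95 x 165 mm, 50 mm high, capped tubes up to 116 mm above the bench), standing to the left. Leave it.

How it is judged:
By the outcome, as a careful person would: the job done as asked, in the order asked, and still so for the second after the job is handed in, with the robot touching nothing.
It also fails if it takes over 38 s, if anything falls off the work surface, if the arm or the gripper's body presses on something with over 40 N, if the wrist force passes 120 N, or if a joint passes its speed limit or range.

### The arm

A 6-joint arm with a two-finger parallel gripper is mounted at the origin on the work surface. World frame = base frame: x ahead of the robot, y to its left, z up, the work surface at z = 0. Lengths are in mm, angles in rad, forces in N, time in s.
With the tool pointing down it reaches from about 250 to 775 mm from the base axis. Payload 8.9 kg.
Tool frame: the origin (TCP) lies at the very end of the fingers, on their centre line; the grasp point (between the pads) lies 19 mm behind it; z points along the fingers, y is the line along which they close (so a half turn about z gives the same grasp; the last joint's range is limited). The gripper opens to 85 mm and grips with 20 to 120 N. Pads are 22 mm wide; open, the fingers measure 114 mm over their backs; the gripper's body (76 mm by 85 mm) begins 54 mm behind the grasp point. The pads swing forward as they close: fully open they stand 13 mm farther back than shut.
Start: joints at [-1.299, 0.291, -0.153, 1.127, 0, 1.431], TCP at [209.656, -481.319, 231.305] pointing down, gripper open.
Joint ranges: [-2.52, 2.52], [-0.91, 1.74], [-1.3, 1.37], [-1.96, 2.02], [-1.52, 1.47], [-3.14, 3.14]. Speed limits (rad/s): [2.22, 2.22, 2.79, 3.14, 3.14, 3.14].

### API

Orientations are given as a rotation vector (axis times angle).
In Python, from station import r gives the robot as it stands. The module is installed in compiled form; this text tells all that it offers.
- The arm moves only by the tool step_arm, never from a script. Its argument "commands" is a list of rows, each a list of 7 numbers: the finger opening in mm, from 0 to 85.4, then the shift along the tool's x, y, z in mm, then the turn, a rotation vector about the tool's x, y, z in degrees. In form: [[jaw, x, y, z, ax, ay, az], ...]. A call has 1 to 20 rows; each row is the pose to reach, as a shift and turn from the pose commanded when the call began, along the tool's axes at that moment; what a row does not reach only later rows make up. A row lasts 1/12 s, in which the tool goes at most 41.7 mm and 7.16 degrees, less where a joint would pass 70% of its speed; a pose out of reach is approached as far as the arm can. A call with a gripper value outside its range is refused whole. The fingers move at their own pace and stop on an object; the grip force is fixed at half the most. Time passes only in rows, so rows that repeat a pose let the fingers close. It gives the time, the measured TCP pose, the force, the opening and the grip force at its end, in the units of the state.
- r.read_state(): the state, without advancing time (a new reading comes with each control period).
- r.capture(name): name is "side" or "top"; returns the picture (420x560x3 uint8, red, green, blue); there is no depth.
- r.calibration(name): a dict with "mtx" (3x3 intrinsics, pixels), "k1" (the pictures are not rectified: a ray, as slopes to the right and down, at radius r is drawn at 1 + k1 r^2 times it, then the intrinsics apply), "T" (4x4, takes a point from camera to world coordinates). Camera axes: x right, y down, z forward; pixel columns grow to the right and rows downward; lengths in mm; the calibration is good to about 2 mm. A picture is of the moment at which its call begins. calibration takes no time and is no camera call.
- r.finish_job(): hands the job in; it is judged then, once.
The state is a dict: "t": time; "joint_positions": joint angles; "qvel": joint speeds; "joint_efforts": joint torques, N m; "ee_pos": TCP position; "eef_rot": TCP orientation; "wrist_force": force on the tool from outside, world axes, zero at the start; "wrist_torque": the same for the moment, N m; "opening": finger opening in mm; "grasp_force": force on a finger pad.
Only numpy, scipy, OpenCV 4.12 (cv2) and the standard library are available. Lean on these libraries where they do the work, as an engineer would, in place of code of your own. Each camera call takes 0.05 s, during which the arm holds its last target. There are 200 camera calls.

## Working session

There is one attempt and no reset: what is moved stays moved. The work goes in short steps, Python scripts to look and compute and a tool call to move; the robot and the scene stay as the last step left them, time stands still between calls to the robot, and variables do not carry over. Pictures are saved under pics/ and viewed, at most 10 in all, crops included, and the job is handed in when it is done.

Besides the shell and the picture viewer there is one more tool, called as name(argument=value, ...), one argument or row to a line, values as JSON. step_arm: Moves the arm, as the interface text tells. Its arguments: {"type":"object","properties":{"commands":{"type":"array","items":{"type":"array","items":{"type":"number"}}}},"required":["commands"]}

```bash
mkdir -p pics; cat > h.py <<'E'
import numpy as np, cv2
from station import r
def ray(name,uv):
    c=r.calibration(name); K=np.array(c["mtx"],float); T=np.array(c["T"],float)
    d=np.array([(uv[0]-K[0,2])/K[0,0],(uv[1]-K[1,2])/K[1,1]]); u=d.copy()
    for _ in range(20): u=d/(1+c["k1"]*(u@u))
    return T[:3,3],T[:3,:3]@np.array([u[0],u[1],1])
def onz(name,uv,z):
    o,d=ray(name,uv); return o+d*(z-o[2])/d[2]
def proj(name,p):
    c=r.calibration(name); K=np.array(c["mtx"],float); T=np.array(c["T"],float)
    q=T[:3,:3].T@(np.array(p,float)-T[:3,3]); u=q[:2]/q[2]; u=u*(1+c["k1"]*(u@u))
    return K[:2,:2]@u+K[:2,2]
def save(name,f):
    im=r.capture(name); cv2.imwrite("pics/"+f,cv2.cvtColor(im,cv2.COLOR_RGB2BGR)); return im
E
python3 - <<'E'
from h import *
for n in("top","side"):
    save(n,n+"0.png"); c=r.calibration(n); print(n,np.round(c["mtx"],1).tolist(),c["k1"],np.round(c["T"],3).tolist())
print(r.read_state())
E
```

```text
top [[508.1, 0.0, 275.4], [0.0, 508.1, 210.0], [0.0, 0.0, 1.0]] -0.09368285625046549 [[-0.0, -0.995, 0.104, 406.066], [-1.0, 0.001, 0.009, 5.289], [-0.009, -0.104, -0.995, 1849.418], [0.0, 0.0, 0.0, 1.0]]
side [[389.2, 0.0, 279.0], [0.0, 389.2, 208.1], [0.0, 0.0, 1.0]] -0.023036917798785368 [[-0.892, -0.32, 0.32, 224.886], [-0.453, 0.633, -0.629, 704.14], [-0.001, -0.705, -0.709, 901.363], [0.0, 0.0, 0.0, 1.0]]
{'t': 0.1, 'joint_positions': array([-1.29930219e+00,  2.91235230e-01, -1.54029317e-01,  1.12671379e+00,
        1.32295229e-05,  1.43150490e+00]), 'qvel': array([-0.00033556, -0.00072185,  0.00233009,  0.00049803,  0.0009779 ,
       -0.00076273]), 'joint_efforts': array([ 1.91685809e-03, -5.37976420e+01,  3.31919360e+01,  9.33854375e-03,
       -1.26441078e-04, -1.00594468e-05]), 'ee_pos': array([ 209.55456296, -480.94123898,  230.7919125 ]), 'eef_rot': array([-3.07440387e+00, -6.40492425e-01,  1.01867204e-04]), 'wrist_force': array([0.19798928, 0.88508661, 0.21090905]), 'wrist_torque': array([ 0.00295132, -0.00412452,  0.02600379]), 'grasp_force': 0.0, 'opening': 85.65154402307657}
```

View pics/top0.png

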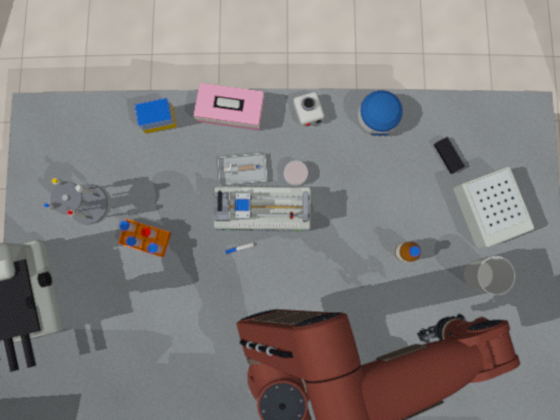

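View pics/side0.png

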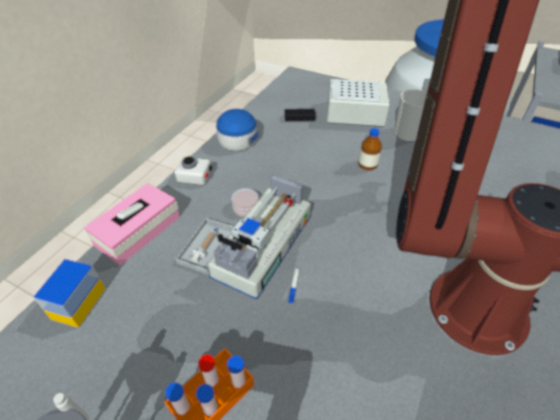

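The top view shows the pump at cols 214–310, rows 187–230. The cradle is on the left (world +y), the blue plate is near (243,205) and the red collar near (291,215). In the side view the plate is near (252,227).

```bash
python3 - <<'E'
from h import *
a=cv2.imread("pics/top0.png"); b=cv2.imread("pics/side0.png")
A=cv2.resize(a[180:240,205:320],None,fx=6.9,fy=6.9,interpolation=cv2.INTER_CUBIC)[:, :790]
B=cv2.resize(b[170:300,170:330],None,fx=4,fy=4,interpolation=cv2.INTER_CUBIC)[:520]
cv2.imwrite("pics/ca.png",A); cv2.imwrite("pics/cb.png",B)
def comps(im,x0,x1,y0,y1):
    h=cv2.cvtColor(im,cv2.COLOR_BGR2HSV).astype(int); H,S,V=h[...,0],h[...,1],h[...,2]
    for nm,m in(("blue",(abs(H-110)<14)&(S>130)),("red",((H<8)|(H>172))&(S>110))):
        m=m.astype(np.uint8); z=np.zeros_like(m); z[y0:y1,x0:x1]=m[y0:y1,x0:x1]
        n,l,s,c=cv2.connectedComponentsWithStats(z)
        for i in range(1,n):
            if s[i,4]>2: print(nm,s[i].tolist(),c[i].round(2)); yield nm,c[i]
for n,im,box in(("top",a,(205,320,180,240)),("side",b,(170,330,170,300))):
    print(n)
    for nm,c in comps(im,*box): print("   ",onz(n,c,155 if nm=="blue" else 120).round(1))
h=cv2.cvtColor(a,cv2.COLOR_BGR2GRAY)
# pump outline in the top view
m=(h>165).astype(np.uint8);m[:185]=0;m[233:]=0;m[:,:205]=0;m[:,318:]=0
p=cv2.findNonZero(m); R=cv2.minAreaRect(p); print(R)
for q in cv2.boxPoints(R): print(q,onz("top",q,75).round(1))
E
```

```text
top
blue [235, 199, 14, 12, 151] [241.84 204.32]
    [602.2 132.7 155. ]
red [290, 215, 3, 4, 7] [291.14 216.57]
    [563.9 -33.5 120. ]
side
blue [240, 219, 21, 15, 199] [249.83 225.86]
    [600.  134.2 155. ]
blue [289, 288, 6, 12, 57] [291.6  293.77]
    [415.5 269.  155. ]
red [205, 173, 3, 5, 12] [206.08 174.83]
    [845.3 -16.5 120. ]
red [284, 198, 9, 8, 39] [288.69 201.08]
    [565.7 -26.9 120. ]
((262.0, 207.5), (94.0, 39.0), 0.0)
[215. 227.] [531.6 232.6  75. ]
[215. 188.] [669.8 234.2  75. ]
[309. 188.] [669.1 -97.9  75. ]
[309. 227.] [531.3 -96.9  75. ]
```

View pics/ca.png

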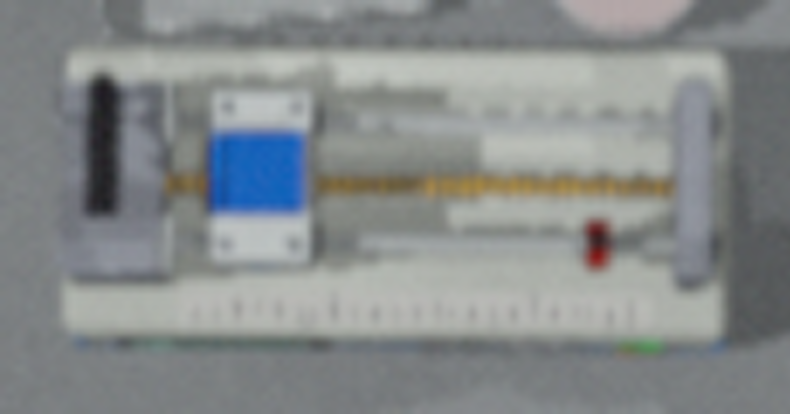

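View pics/cb.png

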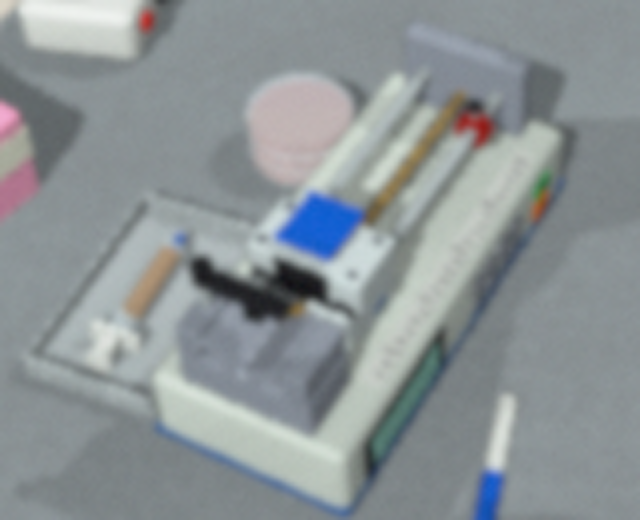

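The crops show the plate centred near (242,204) in the top view. The collar is at about (291.5,215.5), with its front face at col ~290. The rods run within about 1° of world y. Next I move above the plate with the fingers closed, turned so the 22 mm width lies along the rods.

step_arm(
  commands=[
    [0,604,-406,0,0,0,-66.5],
    [0,604,-406,0,0,0,-66.5],
    [0,604,-406,0,0,0,-66.5],
    [0,604,-406,0,0,0,-66.5],
    [0,604,-406,0,0,0,-66.5],
    [0,604,-406,0,0,0,-66.5],
    [0,604,-406,0,0,0,-66.5],
    [0,604,-406,0,0,0,-66.5],
    [0,604,-406,0,0,0,-66.5],
    [0,604,-406,0,0,0,-66.5],
    [0,604,-406,0,0,0,-66.5],
    [0,604,-406,0,0,0,-66.5],
    [0,604,-406,0,0,0,-66.5],
    [0,604,-406,0,0,0,-66.5],
    [0,604,-406,0,0,0,-66.5],
    [0,604,-406,0,0,0,-66.5],
    [0,604,-406,0,0,0,-66.5],
    [0,604,-406,0,0,0,-66.5],
    [0,604,-406,0,0,0,-66.5],
    [0,604,-406,0,0,0,-66.5],
  ],
)

```text
t: 1.77
ee_pos: [601.1, 133.1, 230.3]
eef_rot: [-2.218, -2.224, 0.002]
wrist_force: [-0.2, -0.4, -0.5]
opening: -0.5
grasp_force: 0.0
```

```bash
python3 - <<'E'
from h import *
from scipy.spatial.transform import Rotation as R
s=r.read_state(); print(s["t"],s["ee_pos"].round(1),R.from_rotvec(s["eef_rot"]).as_matrix().round(3).tolist(),s["wrist_force"].round(2),s["opening"])
P=lambda u,v:(205+u/6.9-.43,180+v/6.9-.43)
for nm,p,z in(("screwL",(330,186),112),("screwR",(665,188),112),("rodL",(365,243),115),("rodR",(660,249),115),("front face top edge",(586,230),122),("rear edge bt",(608,230),122),("blk",(315,110),140),("blk2",(311,262),140),("case bl",(65,333),75),("case br",(722,340),75),("case tl",(68,50),75),("case tr",(727,52),75)):
    print(nm,onz("top",P(*p),z).round(1))
E
```

```text
1.7667 [601.1 133.1 230.3] [[-0.003, 1.0, -0.002], [1.0, 0.003, -0.0], [-0.0, -0.002, -1.0]] [-0.23 -0.37 -0.46] -0.5106305112194532
screwL [599.5  99.5 112. ]
screwR [598.3 -67.5 112. ]
rodL [570.6  81.8 115. ]
rodR [567.5 -64.8 115. ]
front face top edge [576.3 -27.9 122. ]
rear edge bt [576.3 -38.8 122. ]
blk [634.  105.6 140. ]
blk2 [559.  107.2 140. ]
case bl [528.7 236.1  75. ]
case br [524.8 -97.6  75. ]
case tl [674.  236.3  75. ]
case tr [ 672.3 -101.2   75. ]
```

step_arm(
  commands=[
    [0,0,0,30,0,0,0],
    [0,0,0,55,0,0,0],
    [0,0,0,66,0,0,0],
    [0,0,0,70,0,0,0],
    [0,0,0,71,0,0,0],
    [0,0,0,71,0,0,0],
  ],
)

```text
t: 2.27
ee_pos: [601.4, 131.4, 161.0]
eef_rot: [2.221, 2.221, 0.001]
wrist_force: [0.6, 0.4, 0.3]
opening: 0.3
grasp_force: 0.0
```

```bash
python3 - <<'E'
from h import *
s=r.read_state(); print(s["ee_pos"].round(2),s["wrist_force"].round(2))
a=save("side","s1.png"); b=save("top","t1.png")
a=cv2.imread("pics/s1.png")[175:265,200:320]; b=cv2.imread("pics/t1.png")[180:240,205:320]
A=cv2.resize(a,(480,360),interpolation=cv2.INTER_CUBIC);B=cv2.resize(b,(480,240),interpolation=cv2.INTER_CUBIC)
cv2.imwrite("pics/c1.png",np.vstack([A,B]))
E
```

```text
[601.37 131.42 161.  ] [0.63 0.44 0.33]
```

View pics/c1.png

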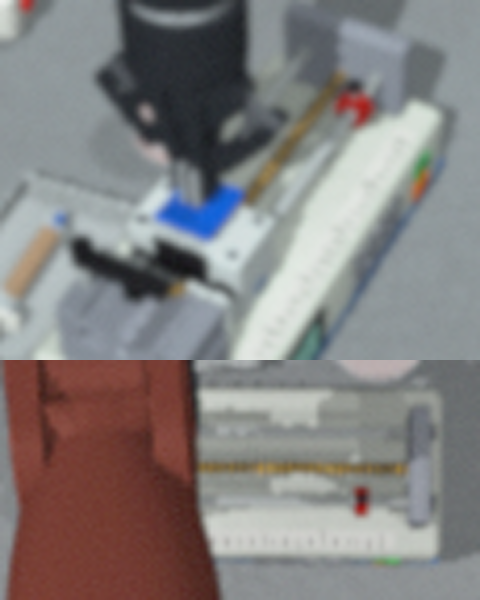

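The fingertips are over the blue plate, near its middle. I'll press down in small steps.

step_arm(
  commands=[
    [0,0,0,2,0,0,0],
    [0,0,0,4,0,0,0],
    [0,0,0,5,0,0,0],
    [0,0,0,6,0,0,0],
    [0,0,0,7,0,0,0],
    [0,0,0,7,0,0,0],
    [0,0,0,7,0,0,0],
  ],
)

```text
t: 2.95
ee_pos: [601.5, 132.1, 153.6]
eef_rot: [2.22, 2.222, 0.001]
wrist_force: [-0.8, 0.4, 3.6]
opening: 0.1
grasp_force: 2.1
```

step_arm(
  commands=[
    [0,0,0,1,0,0,0],
    [0,0,0,2,0,0,0],
    [0,0,0,3,0,0,0],
    [0,0,0,3,0,0,0],
    [0,0,0,3,0,0,0],
  ],
)

```text
t: 3.37
ee_pos: [601.5, 132.1, 150.8]
eef_rot: [2.22, 2.222, 0.001]
wrist_force: [-1.9, -0.0, 6.4]
opening: -0.3
grasp_force: 3.4
```

step_arm(
  commands=[
    [0,0,0,1,0,0,0],
    [0,0,0,1,0,0,0],
    [0,0,0,1,0,0,0],
  ],
)

```text
t: 3.62
ee_pos: [601.4, 132.1, 149.7]
eef_rot: [2.22, 2.222, 0.001]
wrist_force: [-0.6, 0.2, 6.1]
opening: 0.1
grasp_force: 2.9
```

step_arm(
  commands=[
    [0,-1,0,0,0,0,0],
    [0,-3,0,0,0,0,0],
    [0,-5,0,0,0,0,0],
    [0,-7,0,0,0,0,0],
    [0,-9,0,0,0,0,0],
    [0,-10,0,0,0,0,0],
    [0,-10,0,0,0,0,0],
  ],
)

```text
t: 4.2
ee_pos: [601.4, 122.3, 150.0]
eef_rot: [2.221, 2.222, 0.001]
wrist_force: [-1.6, 0.9, 7.9]
opening: 0.2
grasp_force: 3.9
```

```bash
python3 - <<'E'
from h import *
s=r.read_state(); print(s["ee_pos"].round(2),s["wrist_force"].round(2))
def blk(im):
    h=cv2.cvtColor(im,cv2.COLOR_BGR2HSV).astype(int); m=((abs(h[...,0]-110)<14)&(h[...,1]>130)).astype(np.uint8)
    z=np.zeros_like(m); z[200:245,225:290]=m[200:245,225:290]; n,l,st,c=cv2.connectedComponentsWithStats(z); i=1+st[1:,4].argmax(); return st[i],c[i]
save("side","s2.png")
for f in("s1","s2"): print(blk(cv2.imread(f"pics/{f}.png")))
print(proj("side",(601,133,155)),proj("side",(601,123,150)))
E
```

```text
[601.45 122.28 149.96] [-1.65  0.92  7.86]
(array([240, 221,  21,  13, 142], dtype=int32), array([250.36619718, 227.35915493]))
(array([242, 220,  20,  13, 124], dtype=int32), array([252.53225806, 226.56451613]))
[249.70855574 225.42679858] [251.72273999 224.19059716]
```

step_arm(
  commands=[
    [0,-3,0,0,0,0,0],
    [0,-6,0,0,0,0,0],
    [0,-9,0,0,0,0,0],
    [0,-12,0,0,0,0,0],
    [0,-15,0,0,0,0,0],
    [0,-18,0,0,0,0,0],
    [0,-21,0,0,0,0,0],
    [0,-24,0,0,0,0,0],
    [0,-27,-0.3,0,0,0,0],
    [0,-30,-0.3,0,0,0,0],
    [0,-30,-0.3,0,0,0,0],
  ],
)

```text
t: 5.17
ee_pos: [601.1, 92.0, 149.9]
eef_rot: [2.221, 2.222, 0.001]
wrist_force: [-2.3, -0.4, 7.8]
opening: -0.2
grasp_force: 3.9
```

```bash
python3 - <<'E'
from h import *
s=r.read_state(); print(s["ee_pos"].round(2),s["wrist_force"].round(2))
save("side","s3.png")
cv2.imwrite("pics/c3.png",cv2.resize(cv2.imread("pics/s3.png")[175:275,200:330],None,fx=5,fy=5,interpolation=cv2.INTER_CUBIC))
E
```

```text
[601.15  91.97 149.9 ] [-2.35 -0.42  7.79]
```

View pics/c3.png

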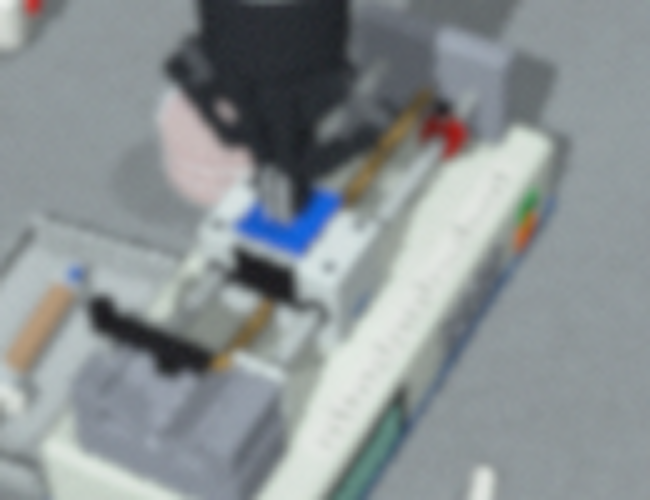

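The block has moved about 40 mm and is following the fingers. I'll continue.

step_arm(
  commands=[
    [0,-3,-0.3,0,0,0,0],
    [0,-7,-0.5,0,0,0,0],
    [0,-12,-0.7,0,0,0,0],
    [0,-17,-0.7,0,0,0,0],
    [0,-22,-0.8,0,0,0,0],
    [0,-27,-0.8,0,0,0,0],
    [0,-32,-0.9,0,0,0,0],
    [0,-37,-0.9,0,0,0,0],
    [0,-42,-1,0,0,0,0],
    [0,-47,-1,0,0,0,0],
    [0,-52,-1.1,0,0,0,0],
    [0,-57,-1.2,0,0,0,0],
    [0,-62,-1.2,0,0,0,0],
    [0,-67,-1.3,0,0,0,0],
    [0,-71,-1.4,0,0,0,0],
    [0,-74,-1.4,0,0,0,0],
    [0,-75,-1.4,0,0,0,0],
    [0,-75,-1.4,0,0,0,0],
  ],
)

```text
t: 6.72
ee_pos: [600.3, 16.9, 150.1]
eef_rot: [2.22, 2.221, 0.002]
wrist_force: [-0.9, 0.4, 7.7]
opening: 0.0
grasp_force: 3.8
```

```bash
python3 - <<'E'
from h import *
s=r.read_state(); print(s["ee_pos"].round(2),s["wrist_force"].round(2))
save("side","s4.png")
cv2.imwrite("pics/c4.png",cv2.resize(cv2.imread("pics/s4.png")[175:255,220:320],None,fx=7,fy=7,interpolation=cv2.INTER_CUBIC))
E
```

```text
[600.29  16.93 150.06] [-0.87  0.44  7.71]
```

View pics/c4.png

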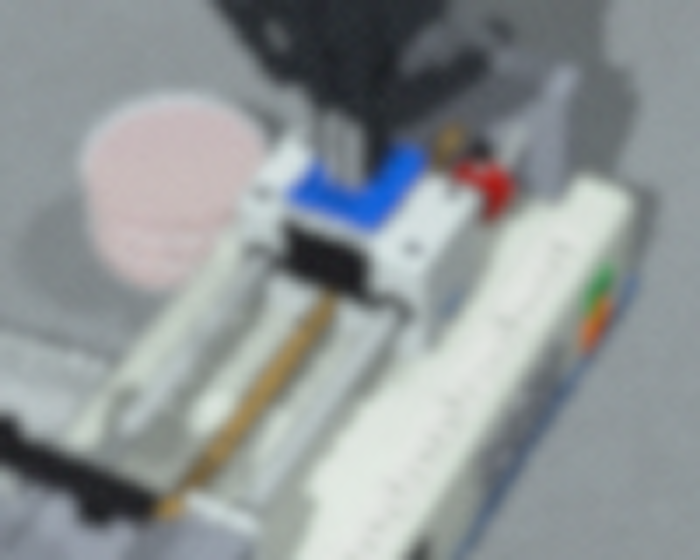

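step_arm(
  commands=[
    [0,-2,0,0,0,0,0],
    [0,-4,-0.1,0,0,0,0],
    [0,-6,-0.1,0,0,0,0],
    [0,-8,-0.1,0,0,0,0],
    [0,-10,-0.2,0,0,0,0],
    [0,-11,-0.2,0,0,0,0],
    [0,-12,-0.2,0,0,0,0],
  ],
)

```text
t: 7.35
ee_pos: [600.2, 5.3, 150.1]
eef_rot: [2.22, 2.222, 0.003]
wrist_force: [0.0, 1.8, 7.5]
opening: 0.4
grasp_force: 3.8
```

step_arm(
  commands=[
    [0,-1,0,0,0,0,0],
    [0,-2,0,0,0,0,0],
    [0,-2,0,0,0,0,0],
  ],
)

```text
t: 7.6
ee_pos: [600.2, 3.2, 150.1]
eef_rot: [2.22, 2.222, 0.002]
wrist_force: [-0.1, 0.3, 8.2]
opening: -0.3
grasp_force: 3.8
```

step_arm(
  commands=[
    [0,-0.7,0,0,0,0,0],
    [0,-1.4,0,0,0,0,0],
    [0,-2,0,0,0,0,0],
  ],
)

```text
t: 7.85
ee_pos: [600.1, 1.4, 150.1]
eef_rot: [2.22, 2.222, 0.003]
wrist_force: [0.2, 1.4, 7.4]
opening: 0.1
grasp_force: 3.8
```

step_arm(
  commands=[
    [0,-0.5,0,0,0,0,0],
    [0,-1,0,0,0,0,0],
    [0,-1.5,0,0,0,0,0],
  ],
)

```text
t: 8.1
ee_pos: [600.1, -0.1, 150.1]
eef_rot: [2.22, 2.222, 0.002]
wrist_force: [-0.6, 1.7, 8.1]
opening: 0.1
grasp_force: 3.8
```

step_arm(
  commands=[
    [0,-0.5,0,0,0,0,0],
    [0,-1,0,0,0,0,0],
    [0,-1,0,0,0,0,0],
  ],
)

```text
t: 8.35
ee_pos: [600.1, -1.2, 150.0]
eef_rot: [2.22, 2.222, 0.002]
wrist_force: [-0.2, 1.1, 8.0]
opening: 0.2
grasp_force: 3.8
```

step_arm(
  commands=[
    [0,-0.5,0,0,0,0,0],
    [0,-1,0,0,0,0,0],
    [0,-1,0,0,0,0,0],
  ],
)

```text
t: 8.6
ee_pos: [600.1, -2.2, 150.1]
eef_rot: [2.22, 2.222, 0.002]
wrist_force: [-0.2, 2.1, 7.7]
opening: -0.1
grasp_force: 3.8
```

```bash
python3 - <<'E'
from h import *
s=r.read_state(); print(s["ee_pos"].round(2),s["wrist_force"].round(2))
save("side","s5.png")
cv2.imwrite("pics/c5.png",cv2.resize(cv2.imread("pics/s5.png")[175:245,230:320],None,fx=8,fy=8,interpolation=cv2.INTER_CUBIC))
E
```

```text
[600.11  -2.18 150.05] [-0.18  2.05  7.73]
```

View pics/c5.png

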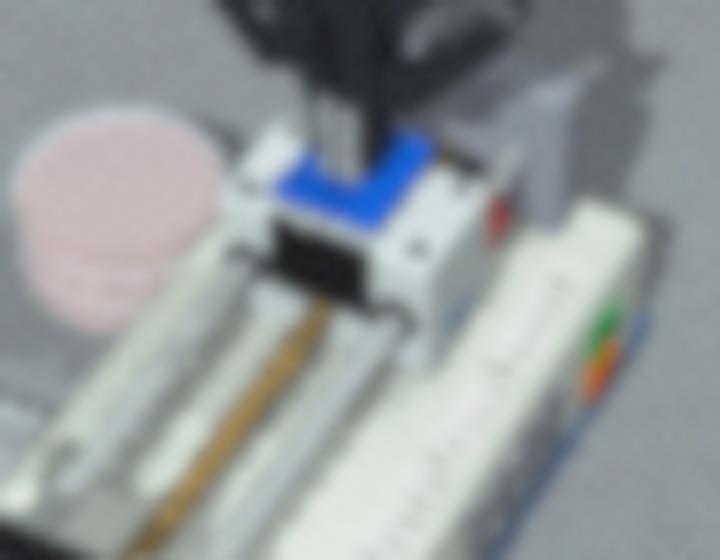

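The collar is almost hidden behind the block, so they're touching or nearly so. There's been no force rise yet, so I'll creep on.

step_arm(
  commands=[
    [0,-0.5,0,0,0,0,0],
    [0,-1,0,0,0,0,0],
    [0,-1,0,0,0,0,0],
  ],
)

```text
t: 8.9
ee_pos: [600.1, -2.8, 150.0]
eef_rot: [2.22, 2.222, 0.003]
wrist_force: [-0.7, 3.0, 8.0]
opening: -0.2
grasp_force: 3.8
```

step_arm(
  commands=[
    [0,-0.5,0,0,0,0,0],
    [0,-1,0,0,0,0,0],
    [0,-1,0,0,0,0,0],
  ],
)

```text
t: 9.15
ee_pos: [600.1, -3.3, 150.0]
eef_rot: [-2.22, -2.223, -0.004]
wrist_force: [-0.2, 3.8, 7.3]
opening: 0.0
grasp_force: 3.8
```

step_arm(
  commands=[
    [0,-0.5,0,0,0,0,0],
    [0,-1,0,0,0,0,0],
    [0,-1,0,0,0,0,0],
  ],
)

```text
t: 9.4
ee_pos: [600.1, -4.3, 150.0]
eef_rot: [-2.22, -2.223, -0.004]
wrist_force: [-0.6, 5.1, 7.9]
opening: -0.3
grasp_force: 3.8
```

step_arm(
  commands=[
    [0,-0.5,0,0,0,0,0],
    [0,-1,0,0,0,0,0],
    [0,-1,0,0,0,0,0],
  ],
)

```text
t: 9.65
ee_pos: [600.1, -5.3, 150.1]
eef_rot: [-2.22, -2.223, -0.004]
wrist_force: [0.1, 5.2, 7.1]
opening: 0.2
grasp_force: 3.8
```

step_arm(
  commands=[
    [0,-0.5,0,0,0,0,0],
    [0,-1,0,0,0,0,0],
    [0,-1,0,0,0,0,0],
  ],
)

```text
t: 9.9
ee_pos: [600.2, -6.3, 150.1]
eef_rot: [-2.22, -2.223, -0.004]
wrist_force: [-0.6, 5.4, 7.7]
opening: 0.1
grasp_force: 3.8
```

```bash
python3 - <<'E'
from h import *
s=r.read_state(); print(s["ee_pos"].round(2),s["wrist_force"].round(2))
save("side","s6.png")
cs=[]
# block motion between s5 and s6: phase correlation on block front part vs. finger motion
g=[cv2.cvtColor(cv2.imread(f"pics/{f}.png"),cv2.COLOR_BGR2GRAY).astype(np.float32) for f in("s4","s5","s6")]
t=g[1][199:225,262:288]
for k in(0,1,2):
    res=cv2.matchTemplate(g[k][190:235,250:300],t,cv2.TM_CCOEFF_NORMED); _,v,_,(x,y)=cv2.minMaxLoc(res)
    q=lambda a,b,c:(a-c)/(2*(a-2*b+c))
    print(v,x+q(res[y,x-1],v,res[y,x+1]),y+q(res[y-1,x],v,res[y+1,x]))
for Y in(17,-2.2,-6): print(proj("side",(580,Y,135)))
E
```

```text
[600.16  -6.31 150.05] [-0.58  5.41  7.7 ]
0.9889500141143799 8.758708 13.293539
1.0 12.004658 8.999686
0.9971991777420044 12.076658 8.894077
[277.33480966 205.36812415]
[280.42495528 201.1047103 ]
[281.02852529 200.27198149]
```

The fingers advanced 4 mm while the block moved only about 0.4 mm, with the side force steady at 5.3 N. So the block is resting on the collar and the tips are slipping on the plate. I'll lift straight off.

step_arm(
  commands=[
    [0,0,0,-1,0,0,0],
    [0,0,0,-2,0,0,0],
    [0,0,0,-4,0,0,0],
    [0,0,0,-6,0,0,0],
    [0,0,0,-10,0,0,0],
    [0,0,0,-25,0,0,0],
    [0,0,0,-50,0,0,0],
    [0,0,0,-80,0,0,0],
    [0,0,0,-100,0,0,0],
    [0,0,0,-100,0,0,0],
  ],
)

```text
t: 10.78
ee_pos: [601.3, -7.8, 253.7]
eef_rot: [2.217, 2.218, 0.005]
wrist_force: [0.3, -0.2, 0.5]
opening: 0.0
grasp_force: 0.0
```

step_arm(
  commands=[
    [0,-30,-30,0,0,0,0],
    [0,-60,-60,0,0,0,0],
    [0,-90,-90,0,0,0,0],
    [0,-120,-120,0,0,0,0],
    [0,-150,-150,0,0,0,0],
    [0,-180,-180,0,0,0,0],
    [0,-210,-180,0,0,0,0],
    [0,-240,-180,0,0,0,0],
    [0,-270,-180,0,0,0,0],
    [0,-300,-180,0,0,0,0],
    [0,-300,-180,0,0,0,0],
    [0,-300,-180,0,0,0,0],
  ],
)

```text
t: 11.78
ee_pos: [418.9, -308.5, 248.4]
eef_rot: [-2.222, -2.218, 0.0]
wrist_force: [0.4, 0.2, -0.3]
opening: -0.1
grasp_force: 0.0
```

```bash
python3 - <<'E'
from h import *
s=r.read_state(); print(s["t"],s["ee_pos"].round(2),s["wrist_force"].round(2))
save("side","s7.png");save("top","t7.png")
A=cv2.resize(cv2.imread("pics/s7.png")[175:230,240:320],(560,385),interpolation=cv2.INTER_CUBIC)
B=cv2.resize(cv2.imread("pics/t7.png")[185:235,240:320],(336,210),interpolation=cv2.INTER_CUBIC);B=cv2.copyMakeBorder(B,0,0,0,224,0)
cv2.imwrite("pics/c7.png",np.vstack([A,B]))
g=[cv2.cvtColor(cv2.imread(f"pics/{f}.png"),cv2.COLOR_BGR2GRAY).astype(np.float32) for f in("s6","s7")]
t=g[0][205:225,268:288]
for k in(0,1):
    res=cv2.matchTemplate(g[k][198:232,260:296],t,cv2.TM_CCOEFF_NORMED); _,v,_,(x,y)=cv2.minMaxLoc(res)
    q=lambda a,b,c:(a-c)/(2*(a-2*b+c)); print(v,x+q(res[y,x-1],v,res[y,x+1]),y+q(res[y-1,x],v,res[y+1,x]))
for f in("side0","top0","s7","t7"):
    h=cv2.cvtColor(cv2.imread(f"pics/{f}.png"),cv2.COLOR_BGR2HSV).astype(int)
    m=(((h[...,0]<8)|(h[...,0]>172))&(h[...,1]>110)); w=(slice(190,212),slice(280,300)) if f[0]=="s" else (slice(208,225),slice(285,298))
    yx=np.argwhere(m[w]); print(f,len(yx),yx.min(0),yx.max(0)) if len(yx) else print(f,0)
E
```

```text
11.7833 [ 418.94 -308.54  248.38] [ 0.42  0.25 -0.29]
1.0 7.997766 7.0310183
0.9995038509368896 7.983811 7.0456343
side0 39 [8 4] [15 12]
top0 9 [5 5] [10  7]
s7 0
t7 8 [4 6] [9 7]
```

View pics/c7.png

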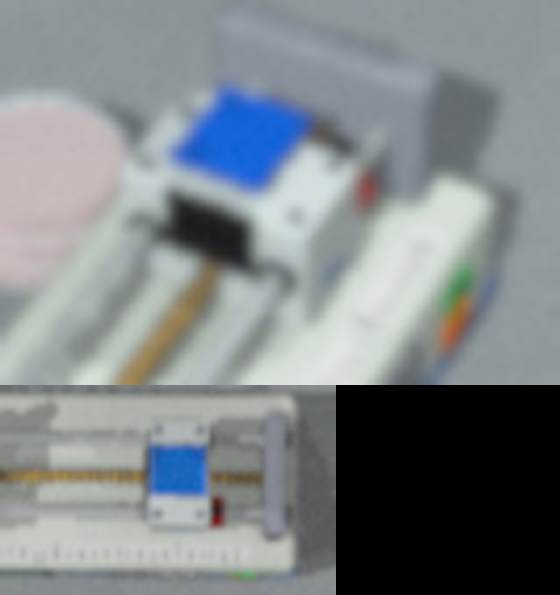

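The block rests against the collar, which is still at top-view col ~291.7 as before. The plate is up and the arm is clear.

```bash
python3 -c "
from station import r
print(r.finish_job())"
```

```text
the job is handed in; nothing more can be done
None
```

The pusher is back against the red stop collar with its release up; the collar shows no movement in the images, nothing else was touched, and the job was handed in at about 12 s.

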